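Four clicks on the collar clamp

TASK

Slide the clamp's tail jaw up until its vee nips the standing black collar firmly against the press pad, then swing the ratchet lever exactly four clicks, so that the collar is gripped upright on its rest but not cracked by a fifth. The lever is sprung and flies back if you let go: finish while still holding its handle at the fourth click, so that I can scribe the collar. Leave the small parts round the clamp where they are.

Things in the scene. Friction and masses are not known exactly. Their poses are not given: they have to be found in the camera images.
- clamp: collar clamp bolted to the bench: grey cast bed 130 x 330 x 14 mm, origin under its middle (bed from y = -175 to +155 mm, x = -65 to +65 mm). Its y axis runs along the bed from the tail jaw to the lever head (a grey box 78 mm long, top 62 mm above the bench); its -x side faces the robot. Up to 0.32 rad askew; it cannot move
- jaw_grip (a point): on the jaw's upright dark grip plate, 38 mm wide (clamp x), 14 mm thick (clamp y): its centre line, 14 mm below its top, 88 mm above the bench. The plate is free from 56 to 102 mm above the bench; the vee reaches no higher than 53 mm. The bottom of the vee is 56 mm from this point towards clamp +y; the axis of a collar seated in the vee is 86 mm from it
- tail_jaw: the sliding tail jaw with a 90 degree steel vee, 21 to 53 mm above the bench, opening towards the lever head; origin at bench height under the bottom of the vee, axes as the clamp's. Slides along clamp y only, 75 mm, from clamp y = -75 mm (open). A tight slide: about 12 N moves it and it stays where left; squeezing the collar on the sprung pad takes 0.9 N per mm more
- collar: knurled black collar standing loose on the clamp's steel rest (18 mm above the bench), 43 mm across, 36 mm tall; origin at the centre of its underside, z up
- press_pad: round pad 28 mm across with a black rubber face, 36 mm above the bench, facing the vee; origin at the centre of its face. With the lever at rest the face is at clamp y = 40 mm, x = 0. The lever drives it towards the vee by 1.6 mm a click through a spring of 0.9 N per mm
- click_lever (a joint): angle of the ratchet lever (rad): 0 at rest on its stop, growing counter-clockwise seen from above (the handle goes from the lever-head end towards the tail-jaw end, on the robot's side). One click each 0.209 rad: a sprung roller passes a tooth at 0.105, 0.314, 0.524, 0.733, 0.942 and drops into notches at 0.209, 0.419, 0.628, 0.838 (fourth click), 1.047; no notch locks
- lever_pivot (a point): on the lever's upright pivot axis, at the height of knob_grip (108 mm above the bench), clamp x = 0, y = 100 mm. A return spring drives the lever back to 0 when let go. The pull needed at the handle jumps to 8 or 9 N as the roller leaves a notch, is about 5 N on top of the tooth and falls to about 2 to 4 N as it drops into the next notch
- lever_knob: upright black handle that revolves freely on the end of the lever, 52 mm tall, 19 mm across in its upper part, 110 mm from the pivot axis; origin at its foot, 76 mm above the bench; the lever bar below it lies 70 to 76 mm above the bench. At rest it stands 100 mm to clamp -x and 45 mm to clamp +y of the pivot
- knob_grip (a point): centre of the handle's thick part, 32 mm above its foot, 108 mm above the bench
- fitting: bystander: grey threaded hydraulic fitting lying on the bench, 60 mm long, 26 mm high; origin under its middle
- pin: bystander: turned stepped pin lying, 40 mm long, 14 mm thick; origin under its middle
- tube: bystander: small turned tube standing, 18 mm across, 36 mm tall; origin under its middle
- bush: bystander: black bush, 22 mm across, 11 mm high; origin under its middle
- key: bystander: black hexagon key lying, 100 mm long; origin under its middle
- tape: bystander: roll of black tape lying, 72 mm across, 19 mm high; origin under its middle
There are look-alikes about, which are no part of the job. Leave any pink, red or yellow look-alike of the collar alone.

How it is judged:
On the way, in this order (a step that is already met when the one before it is completed fails the run):
1. the collar is nipped between the vee and the press pad, with the lever still at rest (contact force between collar and tail_jaw above 0.7 N and contact force between collar and press_pad above 0.7 N and value of joint click_lever below 0.1 rad), for 0.2 s.
2. the lever has been swung to the fourth click with the collar gripped (value of joint click_lever between 0.755 and 0.92 rad and contact force between collar and press_pad above 3.5 N), for 0.2 s.
At the end, for the whole second after the job is handed in: The robot still holds the lever's handle (fingers on the handle, over 1 N) at the fourth click: lever at 0.755 to 0.92 rad and still; the upright collar (within 0.12 rad) is gripped between vee and press pad with more than 3.5 N (all of step 2 and velocity of joint click_lever between -0.1 and 0.1 rad/s and contact force between the fingers and lever_knob above 1 N and contact force between collar and tail_jaw above 3.5 N and angle between collar's own z axis and vertical below 0.12 rad); the arm keeps its last pose, push and grip.
It fails at once if the lever was swung over the fifth tooth (value of joint click_lever above 0.95 rad).
It fails at once if the collar was tipped or lifted off its rest (angle between collar's own z axis and vertical above 0.3 rad or height (world z) of collar above 0.03 m).
It fails at once if a small part beside the clamp was pushed away (distance of any of fitting, pin, tube, bush, key, tape from where it was at the start of the episode above 0.03 m).
It also fails if it takes over 64 s, if anything falls off the work surface, if the arm or the gripper's body presses on something with over 40 N, if the wrist force passes 120 N, or if a joint passes its speed limit or range.

ROBOT

A 6-joint arm with a two-finger parallel gripper is mounted at the origin on a cart in front of the work surface, level with it; the furniture and walls round the work are solid. World frame = base frame: x ahead of the robot, y to its left, z up, the work surface at z = 0. Lengths are in m, angles in rad, forces in N, time in s.
With the tool pointing down it reaches from about 0.425 to 0.95 m from the base axis. Payload 3.5 kg.
Tool frame: the origin (TCP) lies midway between the tips of the shut fingers; the grasp point (between the pads) lies 19 mm behind it; z points along the fingers, y is the line along which they close (so a half turn about z gives the same grasp; the last joint's range is limited). The gripper opens to 85 mm and grips with 20 to 120 N. Pads are 22 mm wide; open, the fingers measure 114 mm over their backs; the gripper's body (76 mm by 85 mm) begins 54 mm behind the grasp point. The pads swing forward as they close: fully open they stand 13 mm farther back than shut.
Start: joints at [-1.396, 0.286, 1.577, -0, 1.279, -0.15], TCP at [0.215, -0.64, 0.231] pointing down, gripper open.
Joint ranges: [-2.77, 2.77], [-0.9, 2.22], [0.21, 2.48], [-1.53, 4.67], [0.24, 2.81], [-2.84, 2.84]. Speed limits (rad/s): [2.79, 2.79, 3.14, 3.14, 3.14, 3.14].

INTERFACE

Orientations are given as a unit quaternion [x, y, z, w].
In Python, from plant import ctrl gives the robot as it stands.
- The arm moves only by the tool send_rows, never from a script. Its argument "series" is a list that holds one entry, the list of rows, each a list of 7 numbers: the shift along the tool's x, y, z in cm, then the turn, a rotation vector about the tool's x, y, z in rad, then the opening, from -1 (shut) to 1 (fully open). In form: [[[x, y, z, rx, ry, rz, jaw], ...]]. A call has 1 to 10 rows; each row shifts and turns the commanded pose from where the row before left it, along the tool's axes as they then stand; what a row does not reach is not made up. A row lasts 1/8 s, in which the tool goes at most 62.5 mm and 10.7 degrees, less where a joint would pass 70% of its speed; a pose out of reach is approached as far as the arm can. A call is refused whole if a number of a shift passes 6.25 or a number of a turn 0.188, either way. A call with a gripper value outside its range is refused whole. The fingers move at their own pace and stop on an object; "force" is the grip in N (left out, the last holds). Time passes only in rows, so rows that do not move let the fingers close. It gives the time, the measured TCP pose, the force, the opening and the grip force at its end, in the units of the state.
- ctrl.get_state(): the state, without advancing time (a new reading comes with each control period).
- ctrl.read_camera(name): name is "scene" or "top"; returns a dict with "img" (420x560x3 uint8, red, green, blue), "fx", "fy", "cx", "cy" (pixels), "R" (3x3) and "t" (3): a world point X has camera coordinates R X + t. Camera axes: x right, y down, z forward; pixel columns grow to the right and rows downward; lengths in m; the calibration is good to about 2 mm. A picture is of the moment at which its call begins. There is no depth.
- ctrl.sign_off(): hands the job in; it is judged then, once.
The state is a dict: "time": time; "qpos": joint angles; "dq": joint speeds; "joint_efforts": joint torques, N m; "eef_pos": TCP position; "tcp_rot": TCP orientation; "contact_force": force on the tool from outside, world axes, zero at the start; "wrist_torque": the same for the moment, N m; "opening": opening from 0.0 (shut) to 1.0 (fully open); "finger_force": force on a finger pad.
Only numpy, scipy, OpenCV 4.12 (cv2) and the standard library are available. Lean on these libraries where they do the work, as an engineer would, in place of code of your own. Each camera call takes 0.05 s, during which the arm holds its last target. There are 200 camera calls.

## Working session

There is one attempt and no reset: what is moved stays moved. The work goes in short steps, Python scripts to look and compute and a tool call to move; the robot and the scene stay as the last step left them, time stands still between calls to the robot, and variables do not carry over. Pictures are saved under pics/ and viewed, at most 10 in all, crops included, and the job is handed in when it is done.

Besides the shell and the picture viewer there is one more tool, called as name(argument=value, ...), one argument or row to a line, values as JSON. send_rows: Moves the arm, as the interface text tells. Its arguments: {"type":"object","properties":{"series":{"type":"array"},"force":{"type":"number"}},"required":["series"]}

```bash
mkdir -p pics; ls; python3 - <<'E'
from plant import ctrl
import cv2,pickle
print(ctrl.get_state())
d={}
for n in("scene","top"):
    c=ctrl.read_camera(n); d[n]=c
    cv2.imwrite(f"pics/{n}0.png",c["img"][:,:,::-1]); print(n,c["fx"],c["cx"],c["cy"],c["R"],c["t"])
pickle.dump(d,open("cam0.pkl","wb"))
E
```

```text
pics
{'time': 0.0, 'qpos': array([-1.39598894e+00,  2.87214159e-01,  1.57823003e+00, -2.33842886e-05,
        1.27860819e+00, -1.50002169e-01]), 'dq': array([-0.00165016, -0.00133356,  0.00180117, -0.00017103, -0.00130298,
        0.00034683]), 'joint_efforts': array([ 9.91181264e-05, -4.05971324e+01, -2.92626500e+01, -1.88510394e-04,
        5.78331150e-03,  9.61692848e-06]), 'eef_pos': array([ 0.21531276, -0.63901778,  0.22988615]), 'tcp_rot': array([ 9.86840011e-01,  1.61695019e-01, -2.64447089e-05, -1.22963131e-03]), 'contact_force': array([ 0.64554764,  0.33320414, -0.07034408]), 'wrist_torque': array([-0.02264988,  0.01826417,  0.01579388]), 'finger_force': 0.0, 'opening': 0.9993895879543241}
scene 462.38602608818326 281.9159981656666 201.14347812465283 [[-0.88303589 -0.46925219 -0.00707112]
 [-0.29186349  0.56090125 -0.7747293 ]
 [ 0.36750962 -0.68204998 -0.63225352]] [0.59920868 0.07787911 1.21521663]
top 537.2574220828996 270.1979424712766 204.36334256531347 [[ 0.00587142 -0.99998163 -0.00150679]
 [-0.98293479 -0.00549427 -0.18387226]
 [ 0.1838606   0.00256067 -0.98294899]] [0.25759901 0.53040391 1.16937877]
```

View pics/scene0.png

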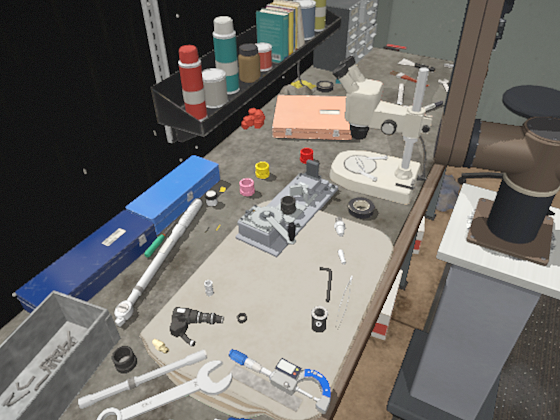

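View pics/top0.png

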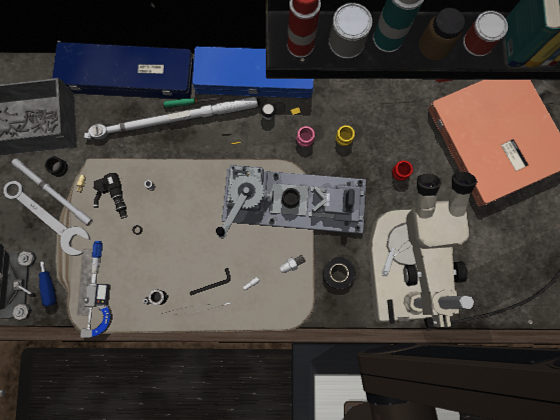

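The scene view shows the clamp at about (290,205), with the black knob at (291,230). In the top view the lever head is at (245,190), the knob at (221,231), the collar at (291,198), the vee at (320,197) and the grip plate at (349,200). The microscope stands to the right at (440,230). Next I enlarge the clamp in both views.

```bash
python3 - <<'E'
import cv2,pickle,numpy as np
d=pickle.load(open("cam0.pkl","rb"))
def crop(n,x0,y0,x1,y1,s,f):
    cv2.imwrite(f,cv2.resize(d[n]["img"][y0:y1,x0:x1,::-1],None,fx=s,fy=s,interpolation=cv2.INTER_CUBIC))
crop("top",210,150,375,250,4.8,"pics/tc.png")
crop("scene",225,150,350,260,5,"pics/sc.png")
E
```

```text
(no output)
```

View pics/tc.png

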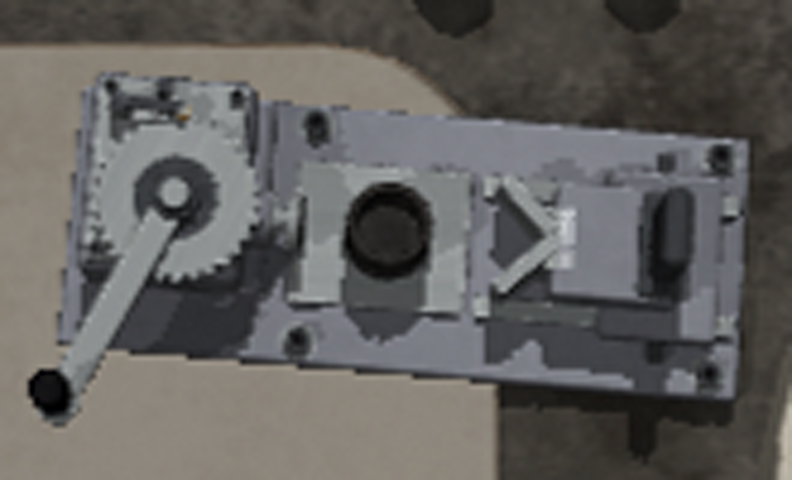

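View pics/sc.png

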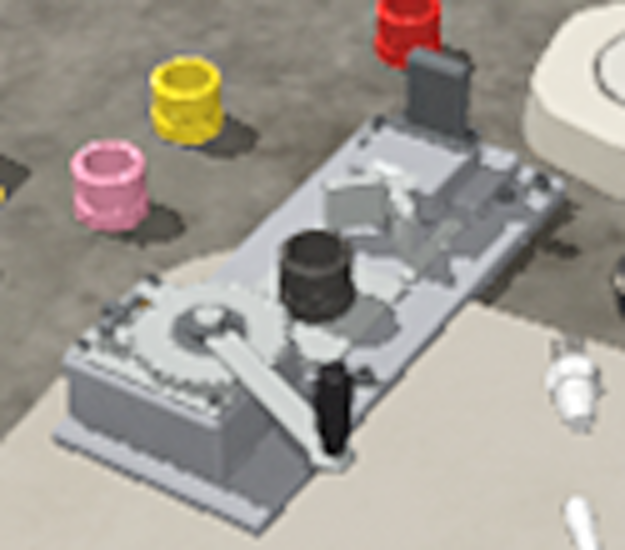

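The top crop shows bed corners at (748,140), (733,398) and (60,345), the hub at (174,192), the knob top at (50,388), the collar at (388,232) and the plate at (672,240). The scene crop shows the hub at (210,315), the knob from (333,368) to (335,450), the collar rim at (317,250) and the plate top from (410,55) to (470,65).

```bash
cat > h.py <<'E'
import numpy as np,cv2,pickle
def K(c): return np.array([[c["fx"],0,c["cx"]],[0,c["fy"],c["cy"]],[0,0,1]])
def plane(c,uv,z):
    C=-c["R"].T@c["t"]; r=c["R"].T@np.linalg.inv(K(c))@np.array([*uv,1.]); return C+r*(z-C[2])/r[2]
def tri(d,uvt,uvs):
    P=[K(d[n])@np.c_[d[n]["R"],d[n]["t"]] for n in("top","scene")]
    X=cv2.triangulatePoints(P[0],P[1],np.array(uvt,float),np.array(uvs,float)).ravel(); return X[:3]/X[3]
def proj(c,X): p=K(c)@(c["R"]@np.asarray(X)+c["t"]); return p[:2]/p[2]
E
python3 - <<'E'
from h import *
np.set_printoptions(precision=4,suppress=True)
d=pickle.load(open("cam0.pkl","rb"))
T=lambda x,y:(210+(x-2)/4.8,150+(y-2)/4.8)
S=lambda x,y:(225+(x-2)/5,150+(y-2)/5)
print("cams",[-d[n]["R"].T@d[n]["t"] for n in("top","scene")])
pt={k:tri(d,T(*a),S(*b)) for k,(a,b) in dict(hub=((174,190),(210,313)),knobtop=((50,388),(334,368)),collartop=((388,228),(317,244)),
  plate_top=((672,240),(440,60)),bedRB=((733,398),(563,182)),bedLB=((60,345),(262,527))).items()}
for k,v in pt.items(): print(k,v)
cs={k:plane(d["top"],T(*p),.014) for k,p in dict(RT=(748,140),RB=(733,398),LB=(60,345)).items()}
for k,v in cs.items(): print(k,v)
print("len",np.linalg.norm(cs["RB"]-cs["LB"]),"wid",np.linalg.norm(cs["RT"]-cs["RB"]))
e=cs["LB"]-cs["RB"]; w=cs["RT"]-cs["RB"]
print("angles of clamp y from world y", np.arctan2(-e[0],e[1]), np.arctan2(w[1],w[0]), "hub-plate",np.arctan2(-(pt["hub"]-pt["plate_top"])[0],(pt["hub"]-pt["plate_top"])[1]))
g=pt["knobtop"]-pt["hub"]; print("knob rel",g,np.hypot(*g[:2]))
E
```

```text
cams [array([0.3048, 0.2575, 1.2474]), array([0.1052, 1.0663, 0.8329])]
hub [0.5555 0.3144 0.0837]
knobtop [0.4583 0.3657 0.1277]
collartop [0.5444 0.2154 0.0605]
plate_top [0.5315 0.0892 0.1059]
bedRB [0.4706 0.0475 0.0145]
bedLB [0.4945 0.3722 0.0132]
RT [0.5982 0.0368 0.014 ]
RB [0.4705 0.0474 0.014 ]
LB [0.4945 0.3722 0.014 ]
len 0.32569226773451904 wid 0.1280773376895698
angles of clamp y from world y -0.07372112266965472 -0.08309806452221205 hub-plate -0.10637700233415341
knob rel [-0.0972  0.0513  0.0439] 0.10992323706813695
```

```bash
python3 - <<'E'
from h import *
np.set_printoptions(precision=4,suppress=True)
d=pickle.load(open("cam0.pkl","rb"))
for a,b in (((428,181),(338,74)),((463,181),(348,60)),((465,302),(421,70))): print(tri(d,a,b))
T=lambda x,y:(210+(x-2)/4.8,150+(y-2)/4.8)
O=np.array([.5481,.2147]);yd=np.array([.078,.997]);xd=np.array([.997,-.078])
for n,a,z in(("plate",(677,229),.102),("collar",(387,229),.054),("knob",(50,387),.128),("hub",(174,191),.084)):
    p=plane(d["top"],T(*a),z); q=p[:2]-O; print(n,p,"clamp",q@xd,q@yd)
for n,q in(("plate",(0,-.131)),("knob0",(-.1,.145))):print(n,O+q[0]*xd+q[1]*yd)
E
```

```text
[ 0.5204 -0.0185  0.3227]
[ 0.5161 -0.0734  0.3416]
[ 0.3135 -0.0576  0.3587]
plate [0.5357 0.0858 0.102 ] clamp -0.002315144601908504 -0.12951228424680847
collar [0.5446 0.2154 0.054 ] clamp -0.0035397540424155255 0.0004173728373956959
knob [0.4584 0.3656 0.128 ] clamp -0.10121682098056341 0.14341927179031178
hub [0.5559 0.3147 0.084 ] clamp -1.3541979392178195e-05 0.10030999218569013
plate [0.5379 0.0841]
knob0 [0.4597 0.3671]
```

send_rows(
  series=[
    [[0,0,-5.5,0,0,0,1],[0,0,-5.5,0,0,0,1],[0,0,-5.5,0,0,0,1],[0,0,-5.5,0,0,0,1],[0,0,-1,0,0,0,0.2]],
  ],
)

```text
time: 0.72
eef_pos: [0.2156, -0.6402, 0.4675]
tcp_rot: [0.987, 0.162, 0.0, 0.005]
contact_force: [0.6, 0.3, -0.0]
opening: 0.816
finger_force: 0.0
```

send_rows(
  series=[
    [[4.3,-2.4,0,0,0,0,0],[4.3,-2.4,0,0,0,0,0],[4.3,-2.4,0,0,0,0,0],[4.3,-2.4,0,0,0,0,0],[4.3,-2.4,0,0,0,0,0],[4.3,-2.4,0,0,0,0,0],[4.3,-2.4,0,0,0,0,0],[4.3,-2.4,0,0,0,0,0],[0,0,0,0,0,0.13,0],[0,0,0,0,0,0.13,0]],
  ],
)

```text
time: 1.98
eef_pos: [0.4806, -0.3469, 0.459]
tcp_rot: [1.0, 0.031, -0.001, -0.001]
contact_force: [-0.1, -0.5, 0.4]
opening: 0.5
finger_force: 0.0
```

```bash
cat > go.py <<'E'
import sys,numpy as np
from plant import ctrl
from scipy.spatial.transform import Rotation as Ro
np.set_printoptions(precision=4,suppress=True)
s=ctrl.get_state();R=Ro.from_quat(s["tcp_rot"]).as_matrix()
print("t",s["time"],"pos",s["eef_pos"],"toolx",R[:,0],"F",s["contact_force"],"open",s["opening"],"ff",s["finger_force"])
x,y,z=map(float,sys.argv[1:4])
print("delta tool cm",100*R.T@(np.array([x,y,z])-s["eef_pos"]),"turn to clamp",Ro.from_matrix(R.T@np.c_[[.997,-.078,0],[-.078,-.997,0],[0,0,-1]]).as_rotvec())
E
python3 go.py .537 .085 .45
```

```text
t 1.975 pos [ 0.4806 -0.3469  0.459 ] toolx [ 0.9981  0.0622 -0.0024] F [-0.0644 -0.5286  0.3986] open 0.5000215389359498 ff 0.0
delta tool cm [  8.3215 -42.7545   0.9967] turn to clamp [-0.0025  0.0026  0.1404]
```

send_rows(
  series=[
    [[1.04,-5.34,0,0,0,0,0],[1.04,-5.34,0,0,0,0,0],[1.04,-5.34,0,0,0,0,0],[1.04,-5.34,0,0,0,0,0],[1.04,-5.34,0,0,0,0,0],[1.04,-5.34,0,0,0,0,0],[1.04,-5.34,0,0,0,0,0],[1.04,-5.34,0,0,0,0,0],[0,0,0,0,0,0.14,0],[0,0,0,0,0,0,0]],
  ],
)

```text
time: 3.22
eef_pos: [0.5352, 0.0844, 0.4594]
tcp_rot: [0.999, -0.036, -0.002, 0.0]
contact_force: [0.0, 0.1, -0.6]
opening: 0.502
finger_force: 0.0
```

```bash
python3 go.py .537 .085 .13
```

```text
t 3.225 pos [0.5352 0.0844 0.4594] toolx [ 0.9974 -0.0722 -0.0031] F [ 0.0401  0.1353 -0.6025] open 0.5021076415242628 ff 0.0
delta tool cm [ 0.2735 -0.0774 32.94  ] turn to clamp [0.0003 0.0031 0.0058]
```

Descend to just above the plate and look there.

send_rows(
  series=[
    [[0.1,0,5.5,0,0,0,0],[0,0,5.5,0,0,0,0],[0,0,5.5,0,0,0,0],[0,0,5.5,0,0,0,0],[0,0,5.5,0,0,0,0],[0,0,4.5,0,0,0,0],[0,0,0,0,0,0,0],[0,0,0,0,0,0,0]],
  ],
)

```text
time: 4.22
eef_pos: [0.5376, 0.0831, 0.1429]
tcp_rot: [0.999, -0.038, 0.001, 0.0]
contact_force: [0.0, -1.1, 1.0]
opening: 0.501
finger_force: 0.0
```

```bash
python3 go.py .537 .085 .069; python3 - <<'E'
from plant import ctrl
import cv2
a=ctrl.read_camera("top")["img"][130:280,190:390];b=ctrl.read_camera("scene")["img"][100:250,220:420]
cv2.imwrite("pics/j1.png",cv2.resize(cv2.hconcat([a,b])[:,:,::-1],None,fx=2,fy=2,interpolation=cv2.INTER_CUBIC))
E
```

```text
t 4.225 pos [0.5376 0.0831 0.1429] toolx [ 0.9972 -0.0751  0.0022] F [ 0.0435 -1.1425  1.035 ] open 0.5006424291728 ff 0.0
delta tool cm [-0.0872 -0.1809  7.3943] turn to clamp [-0.0001 -0.0022  0.0029]
```

View pics/j1.png

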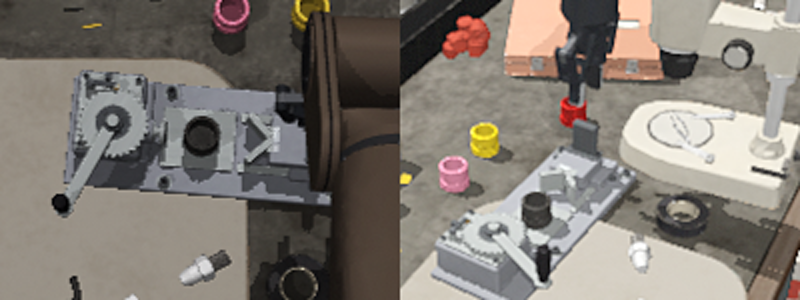

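The fingers hang open just above the plate, at about (578,95) in the right half against the plate top at (587,125). The rest of the clamp is untouched. Descending onto the plate.

send_rows(
  series=[
    [[0,-0.15,2,0,0,0,0],[0,0,1.5,0,0,0,0],[0,0,1.5,0,0,0,0],[0,0,1.5,0,0,0,0],[0,0,0.8,0,0,0,0],[0,0,0,0,0,0,0]],
  ],
)

```text
time: 5.08
eef_pos: [0.5361, 0.0852, 0.0674]
tcp_rot: [0.999, -0.038, -0.001, 0.0]
contact_force: [0.3, -1.1, -0.0]
opening: 0.496
finger_force: 0.0
```

send_rows(
  series=[
    [[0,0,0,0,0,0,-0.4],[0,0,0,0,0,0,-0.6],[0,0,0,0,0,0,-0.8],[0,0,0,0,0,0,-1],[0,0,0,0,0,0,-1],[0,0,0,0,0,0,-1]],
  ],
  force=40,
)

```text
time: 5.82
eef_pos: [0.5371, 0.0843, 0.0692]
tcp_rot: [0.999, -0.038, 0.0, 0.001]
contact_force: [-1.2, -5.0, 4.1]
opening: 0.155
finger_force: 41.4
```

```bash
python3 go.py .5430 .1478 .069; python3 - <<'E'
from plant import ctrl
from h import *
b=ctrl.read_camera("scene")["img"][100:250,250:400]
cv2.imwrite("pics/j2.png",cv2.resize(b[:,:,::-1],None,fx=3,fy=3,interpolation=cv2.INTER_CUBIC))
E
```

```text
t 5.825 pos [0.5371 0.0843 0.0692] toolx [ 0.9972 -0.0753  0.001 ] F [-1.2033 -4.974   4.0583] open 0.15484470949397203 ff 41.35796248912811
delta tool cm [ 0.1086 -6.3735  0.0072] turn to clamp [ 0.0014 -0.001   0.0027]
```

View pics/j2.png

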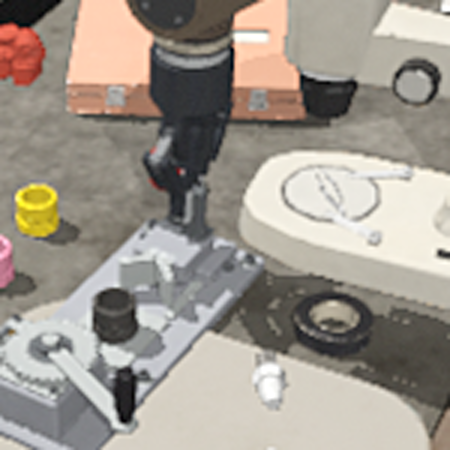

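The jaw plate is gripped between the fingers at (190,210). The opening reads 13 mm, which fits the plate's 14 mm. Now slide.

send_rows(
  series=[
    [[0,-0.3,0,0,0,0,-1],[0,-0.5,0,0,0,0,-1],[0,-0.5,0,0,0,0,-1],[0,-0.5,0,0,0,0,-1],[0,-0.5,0,0,0,0,-1],[0,-0.5,0,0,0,0,-1],[0,-0.5,0,0,0,0,-1],[0,-0.4,0,0,0,0,-1],[0,-0.3,0,0,0,0,-1],[0,-0.2,0,0,0,0,-1]],
  ],
  force=80,
)

```text
time: 7.12
eef_pos: [0.5403, 0.1245, 0.0693]
tcp_rot: [0.999, -0.037, 0.0, 0.002]
contact_force: [-2.4, -11.7, 5.5]
opening: 0.156
finger_force: 78.5
```

send_rows(
  series=[
    [[0,-0.2,0,0,0,0,-1],[0,-0.2,0,0,0,0,-1],[0,-0.2,0,0,0,0,-1],[0,-0.2,0,0,0,0,-1],[0,-0.2,0,0,0,0,-1],[0,-0.2,0,0,0,0,-1],[0,-0.2,0,0,0,0,-1],[0,-0.2,0,0,0,0,-1]],
  ],
)

```text
time: 8.12
eef_pos: [0.5415, 0.1402, 0.0692]
tcp_rot: [0.999, -0.038, 0.0, 0.002]
contact_force: [-2.2, -12.8, 5.3]
opening: 0.15
finger_force: 78.5
```

```bash
python3 go.py .5430 .1478 .069
```

```text
t 8.125 pos [0.5415 0.1402 0.0692] toolx [ 0.9972 -0.075   0.0004] F [ -2.1919 -12.7695   5.3057] open 0.15023521852898414 ff 78.46998810768127
delta tool cm [ 0.0889 -0.7698  0.0195] turn to clamp [ 0.0049 -0.0004  0.003 ]
```

send_rows(
  series=[
    [[0,-0.15,0,0,0,0,-1],[0,-0.15,0,0,0,0,-1],[0,-0.1,0,0,0,0,-1],[0,-0.1,0,0,0,0,-1],[0,-0.1,0,0,0,0,-1]],
  ],
)

```text
time: 8.75
eef_pos: [0.542, 0.1462, 0.0693]
tcp_rot: [0.999, -0.037, 0.0, 0.002]
contact_force: [-2.0, -12.9, 6.0]
opening: 0.149
finger_force: 78.5
```

send_rows(
  series=[
    [[0,-0.1,0,0,0,0,-1],[0,-0.1,0,0,0,0,-1]],
  ],
)

```text
time: 9.0
eef_pos: [0.5422, 0.1481, 0.0692]
tcp_rot: [0.999, -0.037, 0.0, 0.003]
contact_force: [-2.2, -14.3, 5.5]
opening: 0.153
finger_force: 78.5
```

send_rows(
  series=[
    [[0,-0.1,0,0,0,0,-1],[0,-0.1,0,0,0,0,-1]],
  ],
)

```text
time: 9.25
eef_pos: [0.5423, 0.1497, 0.0693]
tcp_rot: [0.999, -0.037, 0.0, 0.003]
contact_force: [-2.0, -15.1, 6.1]
opening: 0.147
finger_force: 78.5
```

```bash
python3 go.py .5430 .1478 .069; python3 - <<'E'
from plant import ctrl
from h import *
a=ctrl.read_camera("top")["img"][150:250,215:345];b=ctrl.read_camera("scene")["img"][150:250,220:350]
cv2.imwrite("pics/j3.png",cv2.resize(cv2.hconcat([a,b])[:,:,::-1],None,fx=3,fy=3,interpolation=cv2.INTER_CUBIC))
E
```

```text
t 9.25 pos [0.5423 0.1497 0.0693] toolx [ 0.9972 -0.0748  0.0003] F [ -2.0191 -15.144    6.1324] open 0.1471283182345001 ff 78.47816348075867
delta tool cm [0.0852 0.1825 0.0271] turn to clamp [ 0.0058 -0.0003  0.0032]
```

View pics/j3.png

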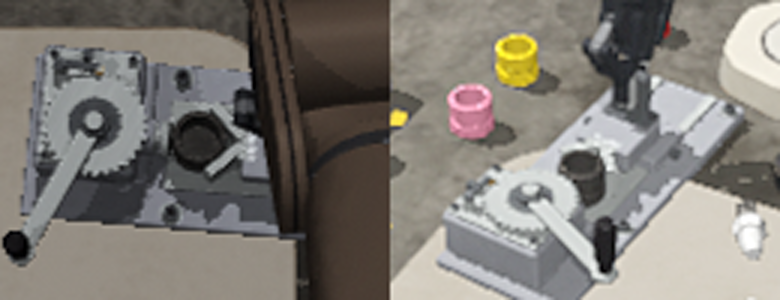

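The collar now sits in the vee against the pad, at (200,138) in the left half, and the force is climbing with each millimetre. A little more, then let go and lift.

send_rows(
  series=[
    [[0,-0.1,0,0,0,0,-1],[0,-0.05,0,0,0,0,-1],[0,0,0,0,0,0,-1],[0,0,0,0,0,0,-1],[0,0,0,0,0,0,-1]],
  ],
)

```text
time: 9.98
eef_pos: [0.5424, 0.1509, 0.0693]
tcp_rot: [0.999, -0.037, 0.0, 0.003]
contact_force: [-2.2, -14.6, 5.6]
opening: 0.148
finger_force: 78.6
```

send_rows(
  series=[
    [[0,0,0,0,0,0,-0.5],[0,0,0,0,0,0,-0.2],[0,0,0,0,0,0,-0.2],[0,0,0,0,0,0,-0.2],[0,0,0,0,0,0,-0.2]],
  ],
)

```text
time: 10.6
eef_pos: [0.5418, 0.1548, 0.0683]
tcp_rot: [0.999, -0.037, -0.0, -0.0]
contact_force: [-0.3, -0.3, 0.7]
opening: 0.406
finger_force: 0.0
```

send_rows(
  series=[
    [[0,0,-1,0,0,0,-0.2],[0,0,-3,0,0,0,-0.2],[0,0,-4,0,0,0,0],[0,0,-4,0,0,0,0],[0,0,-2,0,0,0,0]],
  ],
)

```text
time: 11.22
eef_pos: [0.5431, 0.1546, 0.2119]
tcp_rot: [0.999, -0.038, 0.003, -0.0]
contact_force: [1.0, -0.7, -0.7]
opening: 0.502
finger_force: 0.0
```

```bash
python3 go.py .459 .3665 .21
```

```text
t 11.225 pos [0.5431 0.1546 0.2119] toolx [ 0.9972 -0.0751  0.005 ] F [ 0.9841 -0.6685 -0.6505] open 0.501985559812854 ff 0.0
delta tool cm [ -9.9774 -20.4957   0.1584] turn to clamp [-0.0009 -0.005   0.0029]
```

send_rows(
  series=[
    [[-2.5,-5.1,0,0,0,0,0],[-2.5,-5.1,0,0,0,0,0],[-2.5,-5.1,0,0,0,0,0],[-2.5,-5.2,0,0,0,0,0],[0,0,4,0,0,0,0],[0,0,0,0,0,0,0],[0,0,0,0,0,0,0]],
  ],
)

```text
time: 12.1
eef_pos: [0.4579, 0.366, 0.1688]
tcp_rot: [0.999, -0.038, -0.0, 0.0]
contact_force: [1.2, -0.3, 0.7]
opening: 0.497
finger_force: 0.0
```

```bash
python3 go.py .459 .3665 .089; python3 - <<'E'
from plant import ctrl
from h import *
a=ctrl.read_camera("top");b=ctrl.read_camera("scene")
pickle.dump(dict(top=a,scene=b),open("cam1.pkl","wb"))
a=a["img"][150:250,215:345];b=b["img"][150:250,220:350]
cv2.imwrite("pics/k1.png",cv2.resize(cv2.hconcat([a,b])[:,:,::-1],None,fx=3,fy=3,interpolation=cv2.INTER_CUBIC))
E
```

```text
t 12.1 pos [0.4579 0.366  0.1688] toolx [ 0.9971 -0.0759 -0.    ] F [ 1.2067 -0.2999  0.7239] open 0.49670234967456794 ff 0.0
delta tool cm [ 0.1046 -0.054   7.9784] turn to clamp [0.0001 0.     0.0021]
```

View pics/k1.png

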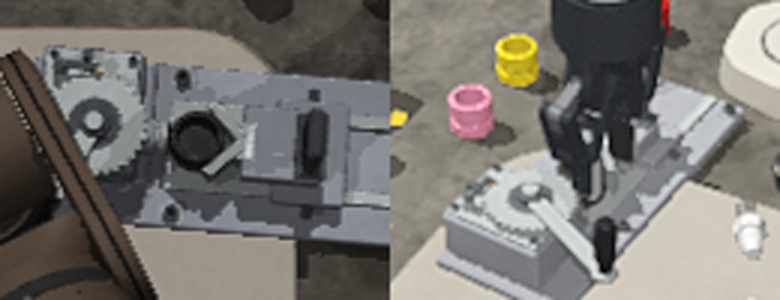

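The collar sits snug in the vee at (200,138) in the left half, with the jaw staying put. The open fingers are above the knob, which is at (605,240) in the right half. Descend on it.

send_rows(
  series=[
    [[0.1,0,2,0,0,0,0],[0,0,2,0,0,0,0],[0,0,2,0,0,0,0],[0,0,1.9,0,0,0,0],[0,0,0,0,0,0,0]],
  ],
)

```text
time: 12.82
eef_pos: [0.4569, 0.3655, 0.0864]
tcp_rot: [0.999, -0.038, -0.002, 0.001]
contact_force: [-0.2, -0.8, 0.5]
opening: 0.501
finger_force: 0.0
```

send_rows(
  series=[
    [[0,0,0,0,0,0,-0.3],[0,0,0,0,0,0,-0.5],[0,0,0,0,0,0,-0.7],[0,0,0,0,0,0,-1],[0,0,0,0,0,0,-1],[0,0,0,0,0,0,-1]],
  ],
  force=50,
)

```text
time: 13.58
eef_pos: [0.4592, 0.3665, 0.0904]
tcp_rot: [0.999, -0.038, 0.001, -0.0]
contact_force: [-0.1, -2.3, 5.9]
opening: 0.197
finger_force: 49.0
```

```bash
python3 go.py .459 .3665 .089; python3 - <<'E'
from plant import ctrl
from h import *
b=ctrl.read_camera("scene")["img"][150:250,220:350]
cv2.imwrite("pics/k2.png",cv2.resize(b[:,:,::-1],None,fx=4,fy=4,interpolation=cv2.INTER_CUBIC))
E
```

```text
t 13.575 pos [0.4592 0.3665 0.0904] toolx [ 0.9972 -0.0751  0.0014] F [-0.1495 -2.3236  5.9189] open 0.1965548947458469 ff 49.030814120833384
delta tool cm [-0.0174 -0.001   0.1395] turn to clamp [-0.0005 -0.0014  0.0029]
```

View pics/k2.png

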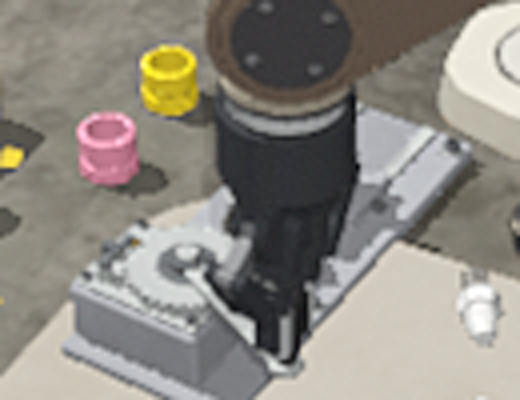

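The fingers hold the knob at (285,330), with the opening reading 17 mm on the 19 mm handle. Swing the first click.

send_rows(
  series=[
    [[-0.22,0.53,0,0,0,0,-1],[-0.2,0.54,0,0,0,0,-1],[-0.16,0.55,0,0,0,0,-1],[-0.14,0.55,0,0,0,0,-1],[0,0,0,0,0,0,-1],[0,0,0,0,0,0,-1]],
  ],
)

```text
time: 14.38
eef_pos: [0.4506, 0.3459, 0.0904]
tcp_rot: [0.999, -0.038, 0.001, -0.001]
contact_force: [0.4, 2.5, 5.2]
opening: 0.2
finger_force: 49.3
```

```bash
cat > lev.py <<'E'
from plant import ctrl
import numpy as np
s=ctrl.get_state();p=s["eef_pos"][:2]
xd=np.array([.997,-.076]);yd=np.array([.076,.997])
P=np.array([.4592,.3665])+.1003*xd-.0451*yd
q=p-P; x,y=q@xd,q@yd
print("pivot",P,"r",np.hypot(x,y),"theta",.4229-np.arctan2(y,-x),"F",s["contact_force"],"ff",s["finger_force"],s["opening"],s["eef_pos"][2])
E
python3 lev.py
```

```text
pivot [0.5557715 0.3139125] r 0.10993901978672065 theta 0.20425384015327933 F [0.41698669 2.47406716 5.24332245] ff 49.26400893453717 0.19965118184433486 0.09044589003579802
```

send_rows(
  series=[
    [[-0.1,0.57,0,0,0,0,-1],[-0.08,0.57,0,0,0,0,-1],[-0.04,0.58,0,0,0,0,-1],[-0.03,0.57,0,0,0,0,-1],[0,0,0,0,0,0,-1],[0,0,0,0,0,0,-1]],
  ],
)

```text
time: 15.12
eef_pos: [0.4462, 0.3233, 0.0905]
tcp_rot: [0.999, -0.038, 0.001, -0.001]
contact_force: [-0.0, 2.8, 5.9]
opening: 0.2
finger_force: 49.4
```

```bash
python3 lev.py
```

```text
pivot [0.5557715 0.3139125] r 0.10991914872900177 theta 0.4138884839917282 F [-0.04604419  2.80371609  5.93848515] ff 49.3687586728106 0.20042894003255893 0.09047417002924163
```

send_rows(
  series=[
    [[0.02,0.58,0,0,0,0,-1],[0.04,0.57,0,0,0,0,-1],[0.08,0.57,0,0,0,0,-1],[0.09,0.56,0,0,0,0,-1],[0,0,0,0,0,0,-1],[0,0,0,0,0,0,-1]],
  ],
)

```text
time: 15.88
eef_pos: [0.4466, 0.3004, 0.0904]
tcp_rot: [0.999, -0.038, 0.001, -0.001]
contact_force: [0.1, 3.0, 5.7]
opening: 0.197
finger_force: 49.4
```

```bash
python3 lev.py
```

```text
pivot [0.5557715 0.3139125] r 0.10997246226705545 theta 0.6224003461272101 F [0.08551794 3.0245895  5.68071109] ff 49.419960831000935 0.1971244258810347 0.0904224053352216
```

Tracking the notches well; now the fourth click.

send_rows(
  series=[
    [[0.14,0.56,0,0,0,0,-1],[0.15,0.56,0,0,0,0,-1],[0.2,0.54,0,0,0,0,-1],[0.2,0.54,0,0,0,0,-1],[0,0,0,0,0,0,-1],[0,0,0,0,0,0,-1],[0,0,0,0,0,0,-1],[0,0,0,0,0,0,-1]],
  ],
)

```text
time: 16.88
eef_pos: [0.4517, 0.278, 0.0904]
tcp_rot: [0.999, -0.038, 0.001, -0.001]
contact_force: [-0.4, 4.6, 6.8]
opening: 0.2
finger_force: 49.5
```

```bash
python3 lev.py;  python3 - <<'E'
from plant import ctrl
from h import *
a=ctrl.read_camera("top")["img"][150:250,215:345];b=ctrl.read_camera("scene")["img"][150:250,220:350]
cv2.imwrite("pics/k3.png",cv2.resize(cv2.hconcat([a,b])[:,:,::-1],None,fx=3,fy=3,interpolation=cv2.INTER_CUBIC))
E
```

```text
pivot [0.5557715 0.3139125] r 0.1100422332189138 theta 0.8310144179063248 F [-0.39923934  4.60289134  6.83854679] ff 49.454607034367655 0.20026107446390257 0.09038076757006044
```

View pics/k3.png

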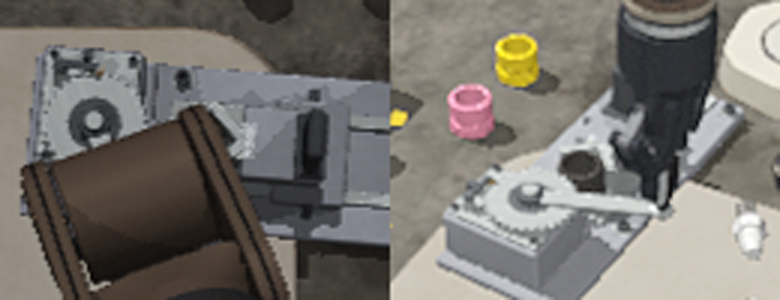

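The lever bar has swung round, with the knob held in the fingers at (663,205) in the right half. The collar is upright at (582,172), gripped, and the jaw has not moved. The lever is at 0.831 rad, in the fourth notch.

```bash
python3 -c "
from plant import ctrl
print(ctrl.sign_off())"
```

```text
the job is handed in; nothing more can be done
None
```

I handed in the job with the collar nipped upright between vee and pad, and the gripper still holding the lever handle at the fourth click (about 0.83 rad, worked out from the arm's position); I did not touch the small parts, and no verdict was returned.

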